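# Reverse the row of seed tubs onto the wooden rack

### The arm

A 6-joint arm with a two-finger parallel gripper is mounted at the origin on the work surface. World frame = base frame: x ahead of the robot, y to its left, z up, the work surface at z = 0. Lengths are in mm, angles in rad, forces in N, time in s.
With the tool pointing down it reaches from about 275 to 750 mm from the base axis. Payload 10.2 kg.
Tool frame: the origin (TCP) lies at the very end of the fingers, on their centre line; the grasp point (between the pads) lies 19 mm behind it; z points along the fingers, y is the line along which they close (so a half turn about z gives the same grasp; the last joint's range is limited). The gripper opens to 85 mm and grips with 20 to 120 N. Pads are 22 mm wide; open, the fingers measure 114 mm over their backs; the gripper's body (76 mm by 85 mm) begins 54 mm behind the grasp point. The pads swing forward as they close: fully open they stand 13 mm farther back than shut.
Start: joints at [0.958, 0.313, 1.498, -0, 1.331, -0.223], TCP at [199.515, 485.618, 231.294] pointing down, gripper open.
Joint ranges: [-2.94, 2.94], [-0.97, 2.17], [0.19, 2.56], [-1.23, 4.37], [0.02, 3.11], [-2.88, 2.88]. Speed limits (rad/s): [2.39, 2.39, 3.01, 3.14, 3.14, 3.14].

### API

Orientations are given as a unit quaternion [w, x, y, z].
In Python, from rig import monitor, eyes, job gives the robot as it stands. The module is installed in compiled form; this text tells all that it offers.
- The arm moves only by the tool send_rows, never from a script. Its argument "targets" is one flat list of numbers, 7 for each row, row after row: the turn, a rotation vector about the tool's x, y, z in degrees, then the shift along the tool's x, y, z in units of 60 mm (1.0 is 60 mm), then the opening, from -1 (shut) to 1 (fully open), so that 0 is half open. A call has 1 to 5 rows; each row shifts and turns the commanded pose from where the row before left it, along the tool's axes as they then stand; what a row does not reach is not made up. A row lasts 1/8 s, in which the tool goes at most 62.5 mm and 10.7 degrees, less where a joint would pass 70% of its speed; a pose out of reach is approached as far as the arm can. A call is refused whole if a number of a shift passes 1 or a number of a turn 10.7, either way. A call with a gripper value outside its range is refused whole. The fingers move at their own pace and stop on an object; "newtons" is the grip in N (left out, the last holds). Time passes only in rows, so rows that do not move let the fingers close. It gives the time, the measured TCP pose, the force, the opening and the grip force at its end, in the units of the state.
- monitor.sense(): the state, without advancing time (a new reading comes with each control period).
- eyes.capture(name): name is "side" or "top"; returns a dict with "img" (384x512x3 uint8, red, green, blue), "K" (3x3 intrinsics, pixels), "R" (3x3) and "t" (3): a world point X has camera coordinates R X + t. Camera axes: x right, y down, z forward; pixel columns grow to the right and rows downward; lengths in mm; the calibration is good to about 2 mm. A picture is of the moment at which its call begins. There is no depth.
- job.finish_job(): hands the job in; it is judged then, once.
The state is a dict: "time_s": time; "joints": joint angles; "dq": joint speeds; "tau": joint torques, N m; "eef_pos": TCP position; "ee_rot": TCP orientation; "force": force on the tool from outside, world axes, zero at the start; "wrist_torque": the same for the moment, N m; "grip_width": opening from 0.0 (shut) to 1.0 (fully open); "grip_force": force on a finger pad.
Only numpy, scipy, OpenCV 4.12 (cv2) and the standard library are available. Lean on these libraries where they do the work, as an engineer would, in place of code of your own. Each camera call takes 0.05 s, during which the arm holds its last target. There are 200 camera calls.

### The job

Move the four seed tubs from the dark metal rack into the wells of the wooden rack in reverse order: the tub that now stands at the left end goes into the right-end well, the second from the left into the second from the right, and so on (left and right as seen from the robot, looking at the row). Keep the tubs upright all the while, and leave each standing flat on the floor of its own well, let go and at rest.

Things in the scene. Friction and masses are not known exactly. Their poses are not given: they have to be found in the camera images.
- tub_red: Seed tub with red lid and red band round beige sides; a closed upright cylinder, 44 mm diameter, 85 mm tall, plain straight sides, 80 to 170 g. Origin at the centre of its underside, z up through the lid. At the start it stands on the red saucer.
- saucer_red: Red disc, 58 mm diameter, 4 mm thick, fixed on the dark metal rack, flat top; its rim shows around the tub. Origin at the centre of its underside; it stays put and marks where the red tub stood.
- tub_yellow: Seed tub with yellow lid and yellow band round beige sides; a closed upright cylinder, 44 mm diameter, 85 mm tall, plain straight sides, 80 to 170 g. Origin at the centre of its underside, z up through the lid. At the start it stands on the yellow saucer.
- saucer_yellow: Yellow disc, 58 mm diameter, 4 mm thick, fixed on the dark metal rack, flat top; its rim shows around the tub. Origin at the centre of its underside; it stays put and marks where the yellow tub stood.
- tub_blue: Seed tub with blue lid and blue band round beige sides; a closed upright cylinder, 44 mm diameter, 85 mm tall, plain straight sides, 80 to 170 g. Origin at the centre of its underside, z up through the lid. At the start it stands on the blue saucer.
- saucer_blue: Blue disc, 58 mm diameter, 4 mm thick, fixed on the dark metal rack, flat top; its rim shows around the tub. Origin at the centre of its underside; it stays put and marks where the blue tub stood.
- tub_white: Seed tub with white lid and white band round beige sides; a closed upright cylinder, 44 mm diameter, 85 mm tall, plain straight sides, 80 to 170 g. Origin at the centre of its underside, z up through the lid. At the start it stands on the white saucer.
- saucer_white: White disc, 58 mm diameter, 4 mm thick, fixed on the dark metal rack, flat top; its rim shows around the tub. Origin at the centre of its underside; it stays put and marks where the white tub stood.
- old_rack: Dark metal rack, fixed flat plate 80 (x) by 330 (y) by 12 mm thick. Origin: centre of underside, z up; y runs along the row, to the left as seen from the robot. Four saucers, each with its tub, stand on it in a row at y = +120, +40, -40, -120 mm, x = 0; which colour is where varies. A fixed 12 mm thick perch dowel lies on the table between the racks.
- new_rack: Wooden rack, fixed block 80 (x) by 330 (y) by 18 mm high, about parallel to the metal rack, nearer or farther than it. Origin: centre of underside, z up; y runs along the row, to the left as seen from the robot. Four round wells, 64 mm diameter, 10 mm deep (flat floor at z = 8 mm), at x = 0, y = +120, +40, -40, -120 mm: 10 mm play round a tub.
There are look-alikes about, which are no part of the job. What is shaped like the tub_blue but green or turquoise is not meant.

How it is judged (in metres and radians):
At the end, for the whole second after the job is handed in: Every tub stands in the wooden rack's well that mirrors its saucer's place on the metal rack: within 11 mm of the well's centre along rack x and y, underside within 4 mm of the well floor, tilted under 0.1 rad, at rest (below 0.02 m/s and 0.3 rad/s) (((y of saucer_red in the frame of old_rack between 0.1 and 0.14 m and y of tub_red in the frame of new_rack between -0.131 and -0.109 m) or (y of saucer_red in the frame of old_rack between 0.02 and 0.06 m and y of tub_red in the frame of new_rack between -0.051 and -0.029 m) or (y of saucer_red in the frame of old_rack between -0.06 and -0.02 m and y of tub_red in the frame of new_rack between 0.029 and 0.051 m) or (y of saucer_red in the frame of old_rack between -0.14 and -0.1 m and y of tub_red in the frame of new_rack between 0.109 and 0.131 m)) and x of tub_red in the frame of new_rack between -0.011 and 0.011 m and z of tub_red in the frame of new_rack between 0.004 and 0.012 m and angle between each of tub_red, tub_yellow, tub_blue, tub_white's own z axis and vertical below 0.1 rad and linear speed of each of tub_red, tub_yellow, tub_blue, tub_white below 0.02 m/s and angular speed of each of tub_red, tub_yellow, tub_blue, tub_white below 0.3 rad/s and ((y of saucer_yellow in the frame of old_rack between 0.1 and 0.14 m and y of tub_yellow in the frame of new_rack between -0.131 and -0.109 m) or (y of saucer_yellow in the frame of old_rack between 0.02 and 0.06 m and y of tub_yellow in the frame of new_rack between -0.051 and -0.029 m) or (y of saucer_yellow in the frame of old_rack between -0.06 and -0.02 m and y of tub_yellow in the frame of new_rack between 0.029 and 0.051 m) or (y of saucer_yellow in the frame of old_rack between -0.14 and -0.1 m and y of tub_yellow in the frame of new_rack between 0.109 and 0.131 m)) and x of tub_yellow in the frame of new_rack between -0.011 and 0.011 m and z of tub_yellow in the frame of new_rack between 0.004 and 0.012 m and ((y of saucer_blue in the frame of old_rack between 0.1 and 0.14 m and y of tub_blue in the frame of new_rack between -0.131 and -0.109 m) or (y of saucer_blue in the frame of old_rack between 0.02 and 0.06 m and y of tub_blue in the frame of new_rack between -0.051 and -0.029 m) or (y of saucer_blue in the frame of old_rack between -0.06 and -0.02 m and y of tub_blue in the frame of new_rack between 0.029 and 0.051 m) or (y of saucer_blue in the frame of old_rack between -0.14 and -0.1 m and y of tub_blue in the frame of new_rack between 0.109 and 0.131 m)) and x of tub_blue in the frame of new_rack between -0.011 and 0.011 m and z of tub_blue in the frame of new_rack between 0.004 and 0.012 m and ((y of saucer_white in the frame of old_rack between 0.1 and 0.14 m and y of tub_white in the frame of new_rack between -0.131 and -0.109 m) or (y of saucer_white in the frame of old_rack between 0.02 and 0.06 m and y of tub_white in the frame of new_rack between -0.051 and -0.029 m) or (y of saucer_white in the frame of old_rack between -0.06 and -0.02 m and y of tub_white in the frame of new_rack between 0.029 and 0.051 m) or (y of saucer_white in the frame of old_rack between -0.14 and -0.1 m and y of tub_white in the frame of new_rack between 0.109 and 0.131 m)) and x of tub_white in the frame of new_rack between -0.011 and 0.011 m and z of tub_white in the frame of new_rack between 0.004 and 0.012 m); the robot touches nothing.
It fails at once if a tub is tipped more than 0.7 rad from upright (angle between any of tub_red, tub_yellow, tub_blue, tub_white's own z axis and vertical above 0.7 rad).
It also fails if it takes over 93 s, if anything falls off the work surface, if the arm or the gripper's body presses on something with over 40 N, if the wrist force passes 120 N, or if a joint passes its speed limit or range.

## Working session

There is one attempt and no reset: what is moved stays moved. The work goes in short steps, Python scripts to look and compute and a tool call to move; the robot and the scene stay as the last step left them, time stands still between calls to the robot, and variables do not carry over. Pictures are saved under pics/ and viewed, at most 14 in all, crops included, and the job is handed in when it is done.

Besides the shell and the picture viewer there is one more tool, called after ">>>" in YAML: its name, and indented under it one key for each argument. send_rows: Moves the arm, as the interface text tells. Its arguments: {"type":"object","properties":{"targets":{"type":"array","items":{"type":"number"}},"newtons":{"type":"number"}},"required":["targets"]}

```bash
mkdir -p pics
python3 - <<'E'
from rig import monitor, eyes
import cv2,pickle
s=monitor.sense(); print(s)
for n in("top","side"):
    c=eyes.capture(n); pickle.dump(c,open(n+".pkl","wb")); cv2.imwrite(f"pics/{n}0.png",cv2.resize(c["img"][:,:,::-1],(800,600),interpolation=cv2.INTER_CUBIC)); print(n,c["K"],c["R"],c["t"])
E
```

```text
{'time_s': 0.0, 'joints': array([ 9.57619218e-01,  3.13444309e-01,  1.49846178e+00, -5.32849293e-05,
        1.33102722e+00, -2.23397619e-01]), 'dq': array([-0.00030301, -0.00110498, -0.00011768, -0.0002333 ,  0.00059481,
        0.00050009]), 'tau': array([ 6.50218499e-05, -4.12267399e+01, -2.59744889e+01, -1.78483556e-04,
        4.13499321e-03,  1.78556195e-05]), 'eef_pos': array([199.35148261, 485.38033217, 230.72870433]), 'ee_rot': array([-2.48639149e-04,  1.93652100e-01,  9.81070035e-01, -6.23046438e-04]), 'force': array([-0.4090524,  0.8949277,  0.2645542]), 'wrist_torque': array([-0.02148892, -0.01818079, -0.0324883 ]), 'grip_force': 0.0, 'grip_width': 1.003774808258608}
top [[492.01791177   0.         253.25712553]
 [  0.         492.01791177 193.88242851]
 [  0.           0.           1.        ]] [[-0.01038793 -0.9994788   0.03056514]
 [-0.98562227  0.00507915 -0.16888737]
 [ 0.1686441  -0.03188007 -0.98516132]] [-36.84287831 497.12642343 776.67455449]
side [[402.68623218   0.         262.47662051]
 [  0.         402.68623218 188.70704729]
 [  0.           0.           1.        ]] [[ 0.73258597 -0.68041738 -0.01870802]
 [-0.35344917 -0.35677249 -0.86474683]
 [ 0.58171427  0.64011372 -0.50185948]] [-380.11577628  226.39314095  424.78926307]
```

View pics/top0.png

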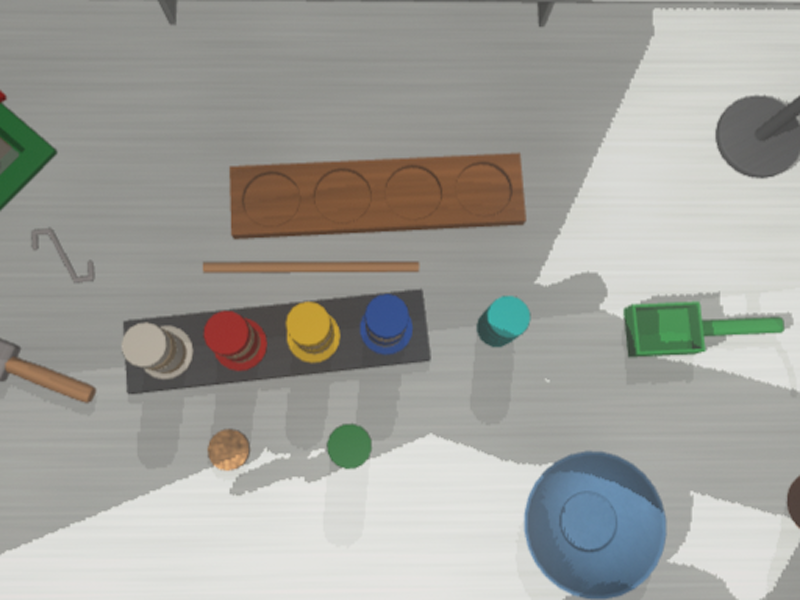

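View pics/side0.png

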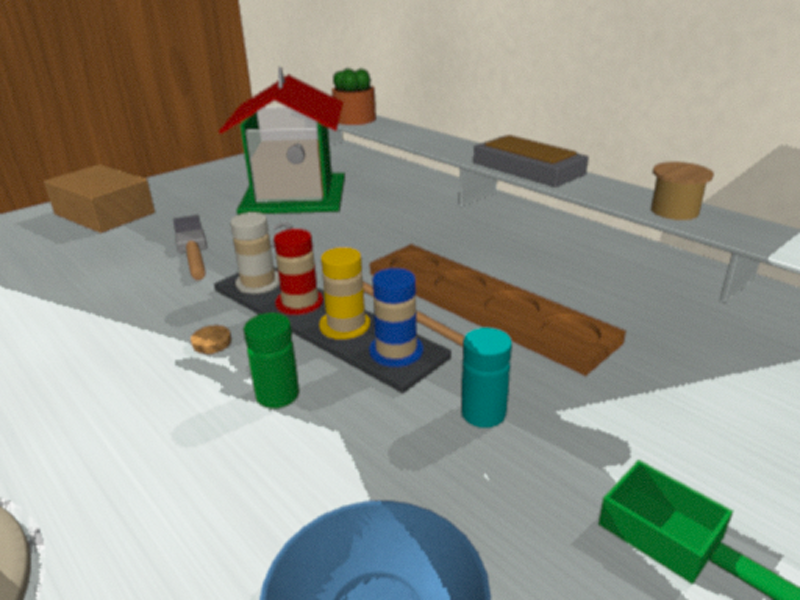

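The top view shows the metal rack (124–430, 291–392). From left to right it holds white (146,344), red (229,335), yellow (308,323) and blue (386,315). The wooden rack is farther off (230–525, 154–237), with the perch at (203–418, 267).

These could be mistaken for the blue tub: the turquoise tub (508,316), the green tub (349,446) and the blue bowl (595,523). The tub at (386,315) is the right one, because it has blue bands on beige and stands on the blue saucer. Next I fit the racks and overlay the fit as a check.

```bash
cat > h.py <<'E'
import numpy as np,cv2,pickle
from scipy.optimize import least_squares
def proj(c,P):
    q=np.atleast_2d(P)@c["R"].T+c["t"]; return (q[:,:2]/q[:,2:])@np.diag(c["K"][[0,1],[0,1]])+c["K"][:2,2]
def back(c,uv,z):
    d=c["R"].T@np.linalg.inv(c["K"])@np.r_[uv,1]; o=-c["R"].T@c["t"]; return o+d*(z-o[2])/d[2]
def T(p,L):
    L=np.atleast_2d(L); C,S=np.cos(p[2]),np.sin(p[2]); return np.c_[p[0]+C*L[:,0]-S*L[:,1],p[1]+S*L[:,0]+C*L[:,1],L[:,2]]
def row(z): return np.array([[0,y,z] for y in(120,40,-40,-120)],float)
def circ(p,r,z,n=40):
    a=np.linspace(0,2*np.pi,n); return np.c_[p[0]+r*np.cos(a),p[1]+r*np.sin(a),0*a+z]
E
python3 - <<'E'
from h import *
c=pickle.load(open("top.pkl","rb")); k=1.5625
out={}
big=cv2.resize(c["img"][:,:,::-1],None,fx=3,fy=3,interpolation=cv2.INTER_CUBIC)
for n,z,px in(("old",12,[(124,321),(422,291),(429,360),(127,392)]),("new",18,[(230,167),(520,154),(524,221),(234,236)])):
    L=np.array([[40,165,z],[40,-165,z],[-40,-165,z],[-40,165,z]],float); px=(np.array(px)+.5)/k-.5
    f=least_squares(lambda p:(proj(c,T(p,L))-px).ravel(),[400,0,0],x_scale=[1,1,.01],loss="soft_l1")
    out[n]=f.x; print(n,f.x,np.round(f.fun,1)); print(T(f.x,row(z)).round(1))
    d=lambda P,col:cv2.polylines(big,[(proj(c,P)*3+1).round().astype(int)],True,col,1)
    d(T(f.x,L),(0,255,0))
    for w in T(f.x,row(0)):
        if n=="old": d(circ(w,29,16),(255,255,0)); d(circ(w,22,101),(255,0,255))
        else: d(circ(w,32,18),(255,255,0))
pickle.dump(out,open("racks.pkl","wb"))
cv2.imwrite("pics/ov.png",big[270:770,210:850])
E
```

```text
old [4.61491098e+02 8.87757187e+01 9.73326914e-02] [-0.9 -0.7  0.4 -0.9  1.3  0.7 -0.5  0.7]
[[449.8 208.2  12. ]
 [457.6 128.6  12. ]
 [465.4  49.   12. ]
 [473.2 -30.7  12. ]]
new [ 6.25719887e+02 -2.26731803e+01  4.94946054e-02] [-0.2  0.   0.2 -0.3  1.6  0.1 -1.7 -0. ]
[[ 619.8   97.2   18. ]
 [ 623.7   17.3   18. ]
 [ 627.7  -62.6   18. ]
 [ 631.7 -142.5   18. ]]
```

View pics/ov.png

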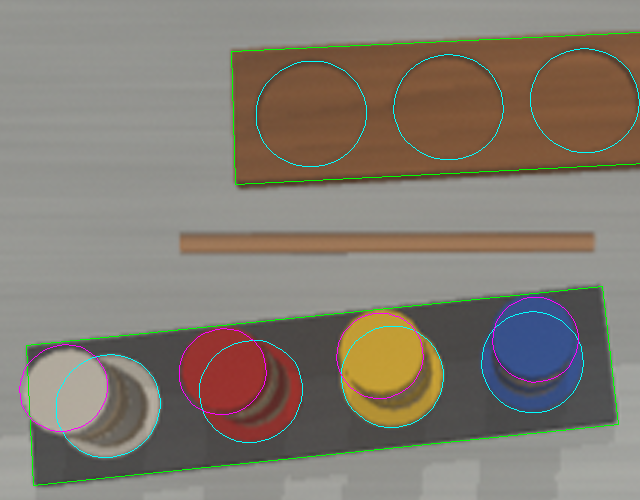

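The overlay matches the rack edges, saucers, lids and wells to about 2 mm, and the lid colours confirm the choice. The tubs are round, so I'll keep tool yaw at 0 throughout. That makes tool x = world y, tool y = world x and tool z = down. Gripping across the row clears the neighbouring tubs. I'll turn the tool by 67.7° first.

>>> send_rows:
  targets: [0, 0, 10.5, 0, 0, 0, 1, 0, 0, 10.5, 0, 0, 0, 1, 0, 0, 10.5, 0, 0, 0, 1, 0, 0, 10.5, 0, 0, 0, 1, 0, 0, 10.5, 0, 0, 0, 1]
  newtons: 40

```text
time_s: 0.72
eef_pos: [199.4, 485.5, 230.9]
ee_rot: [0.0, 0.61, 0.792, -0.0]
force: [0.2, -0.4, -0.8]
grip_width: 0.998
grip_force: 0.0
```

>>> send_rows:
  targets: [0, 0, 10.2, 0, 0, 0, 1, 0, 0, 5, 0, 0, 0, 1, 0, 0, 0, 0, 0, 0, 1]

```text
time_s: 1.1
eef_pos: [199.4, 485.5, 231.0]
ee_rot: [0.0, 0.707, 0.707, -0.0]
force: [0.7, -0.5, -0.4]
grip_width: 0.997
grip_force: 0.0
```

>>> send_rows:
  targets: [0, 0, 0, -0.58, 0.52, 0.12, 1, 0, 0, 0, -0.58, 0.52, 0.12, 1, 0, 0, 0, -0.58, 0.52, 0.12, 1, 0, 0, 0, -0.58, 0.52, 0.12, 1, 0, 0, 0, -0.58, 0.52, 0.12, 1]

```text
time_s: 1.72
eef_pos: [356.2, 310.3, 195.1]
ee_rot: [0.0, 0.706, 0.708, 0.0]
force: [0.7, -0.2, -0.9]
grip_width: 0.997
grip_force: 0.0
```

>>> send_rows:
  targets: [0, 0, 0, -0.58, 0.52, 0.12, 1, 0, 0, 0, -0.58, 0.52, 0.12, 1, 0, 0, 0, -0.58, 0.52, 0.12, 1, 0, 0, 0, 0, 0, 0, 1, 0, 0, 0, 0, 0, 0, 1]

```text
time_s: 2.35
eef_pos: [448.6, 207.4, 173.6]
ee_rot: [-0.0, 0.707, 0.707, -0.0]
force: [-0.4, -0.3, 0.7]
grip_width: 0.999
grip_force: 0.0
```

>>> send_rows:
  targets: [0, 0, 0, 0.01, 0.02, 0.5, 1, 0, 0, 0, 0, 0, 0.5, 1, 0, 0, 0, 0, 0, 0.5, 1, 0, 0, 0, 0, 0, 0.47, 1, 0, 0, 0, 0, 0, 0, 1]

```text
time_s: 2.98
eef_pos: [448.6, 208.4, 54.5]
ee_rot: [-0.001, 0.707, 0.708, -0.001]
force: [0.0, -0.4, 0.5]
grip_width: 0.999
grip_force: 0.0
```

Run:
```python
from rig import eyes
import cv2
a=eyes.capture("side")["img"][100:280,100:340,::-1]
cv2.imwrite("pics/g1.png",cv2.resize(a,None,fx=3,fy=3,interpolation=cv2.INTER_CUBIC))
```

```text
(no output)
```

View pics/g1.png

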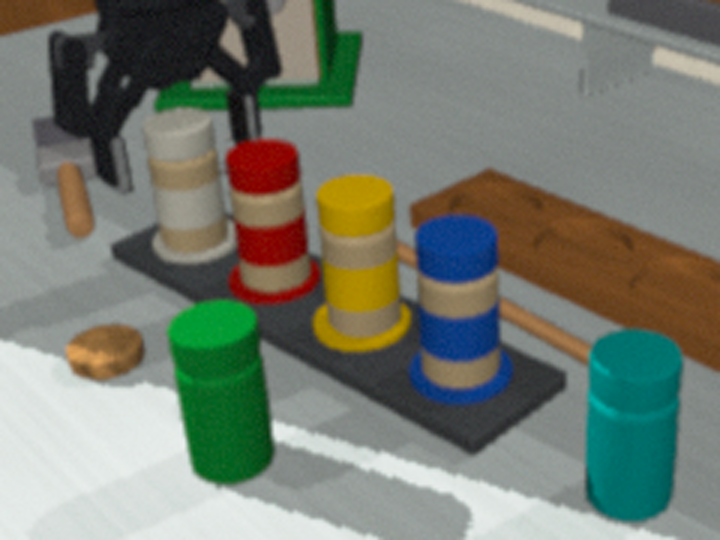

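The open fingers, at about (115,160) and (245,120) in the crop, straddle the white tub (180,150) with clearance. I'll close on it.

>>> send_rows:
  targets: [0, 0, 0, 0, 0, 0, -0.5, 0, 0, 0, 0, 0, 0, -0.5, 0, 0, 0, 0, 0, 0, -0.5, 0, 0, 0, 0, 0, 0, -0.5, 0, 0, 0, 0, 0, 0, -0.5]

```text
time_s: 3.65
eef_pos: [450.5, 207.8, 56.5]
ee_rot: [0.0, 0.707, 0.707, 0.001]
force: [-1.2, -0.1, 5.6]
grip_width: 0.506
grip_force: 40.2
```

>>> send_rows:
  targets: [0, 0, 0, 0, 0, -0.2, -0.5, 0, 0, 0, 0, 0, -0.5, -0.5, 0, 0, 0, 0, 0, -0.5, -0.5, 0, 0, 0, 0, 0, -0.5, -0.5, 0, 0, 0, 0, 0, -0.3, -0.5]

```text
time_s: 4.28
eef_pos: [450.4, 207.7, 177.8]
ee_rot: [0.001, 0.707, 0.707, 0.001]
force: [0.3, 0.1, -1.2]
grip_width: 0.508
grip_force: 40.9
```

>>> send_rows:
  targets: [0, 0, 0, -0.65, 0.335, 0, -0.5, 0, 0, 0, -0.65, 0.335, 0, -0.5, 0, 0, 0, -0.65, 0.335, 0, -0.5, 0, 0, 0, -0.65, 0.335, 0, -0.5, 0, 0, 0, -0.65, 0.335, 0, -0.5]

```text
time_s: 4.9
eef_pos: [551.0, 11.2, 176.4]
ee_rot: [0.0, 0.707, 0.707, 0.0]
force: [0.3, 0.4, -1.2]
grip_width: 0.507
grip_force: 40.9
```

>>> send_rows:
  targets: [0, 0, 0, -0.65, 0.335, 0, -0.5, 0, 0, 0, -0.65, 0.335, 0, -0.5, 0, 0, 0, -0.65, 0.335, 0, -0.5, 0, 0, 0, -0.65, 0.335, 0, -0.5, 0, 0, 0, 0, 0, 0, -0.5]

```text
time_s: 5.52
eef_pos: [631.2, -146.0, 175.5]
ee_rot: [0.0, 0.708, 0.706, -0.0]
force: [0.5, 0.7, -1.2]
grip_width: 0.506
grip_force: 41.1
```

Run:
```python
from rig import eyes,monitor
import cv2
print(monitor.sense()["eef_pos"])
a=eyes.capture("side")["img"][80:280,200:440,::-1]
cv2.imwrite("pics/g2.png",cv2.resize(a,None,fx=3,fy=3,interpolation=cv2.INTER_CUBIC))
```

```text
[ 631.15489156 -145.98832477  175.52214527]
```

View pics/g2.png

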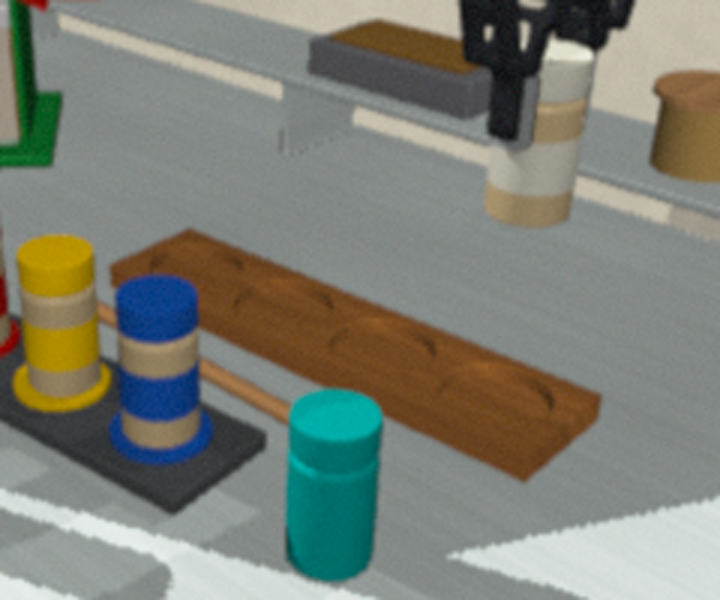

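Run:
```python
from h import *
c=pickle.load(open("side.pkl","rb"))
for x,y,z in((631,-146,136),(631,-146,221)): print((proj(c,[[x,y,z]])-[200,80])*3)
```

```text
[[530.48486321 206.97181576]]
[[552.12466893  47.17292686]]
```

The white tub hangs at (550,135), leaning a little about the pad axis (roughly 0.1 rad). Its underside projects to within 2 mm of where I expect it. I'll lower it gently so the floor rights it, and grip the next tubs harder.

>>> send_rows:
  targets: [0, 0, 0, 0.05, 0.01, 0.6, -0.5, 0, 0, 0, 0, 0, 0.6, -0.5, 0, 0, 0, 0, 0, 0.5, -0.5, 0, 0, 0, 0, 0, 0.34, -0.5, 0, 0, 0, 0, 0, 0, -0.5]

```text
time_s: 6.2
eef_pos: [630.5, -139.1, 52.4]
ee_rot: [-0.001, 0.707, 0.707, -0.0]
force: [-0.1, 0.5, -1.0]
grip_width: 0.506
grip_force: 41.0
```

>>> send_rows:
  targets: [0, 0, 0, 0, 0, 0.03, -0.5, 0, 0, 0, 0, 0, 0.03, -0.5, 0, 0, 0, 0, 0, 0, -0.5]
  newtons: 20

```text
time_s: 6.58
eef_pos: [631.6, -140.4, 50.0]
ee_rot: [0.0, 0.707, 0.707, 0.0]
force: [-0.0, 0.8, -0.9]
grip_width: 0.502
grip_force: 41.0
```

>>> send_rows:
  targets: [0, 0, 0, 0, 0, 0.02, -0.5, 0, 0, 0, 0, 0, 0.02, -0.5, 0, 0, 0, 0, 0, 0, -0.5]

```text
time_s: 6.95
eef_pos: [631.6, -140.6, 48.5]
ee_rot: [0.0, 0.707, 0.707, 0.0]
force: [-3.9, 0.1, 9.0]
grip_width: 0.507
grip_force: 41.7
```

Run:
```python
from rig import eyes,monitor
import cv2
s=monitor.sense();print(s["eef_pos"],s["force"])
a=eyes.capture("side")["img"][80:280,200:440,::-1]
cv2.imwrite("pics/g3.png",cv2.resize(a,None,fx=3,fy=3,interpolation=cv2.INTER_CUBIC))
```

```text
[ 631.60594297 -140.5508791    48.4941485 ] [-3.87354514  0.07251396  8.95250094]
```

View pics/g3.png

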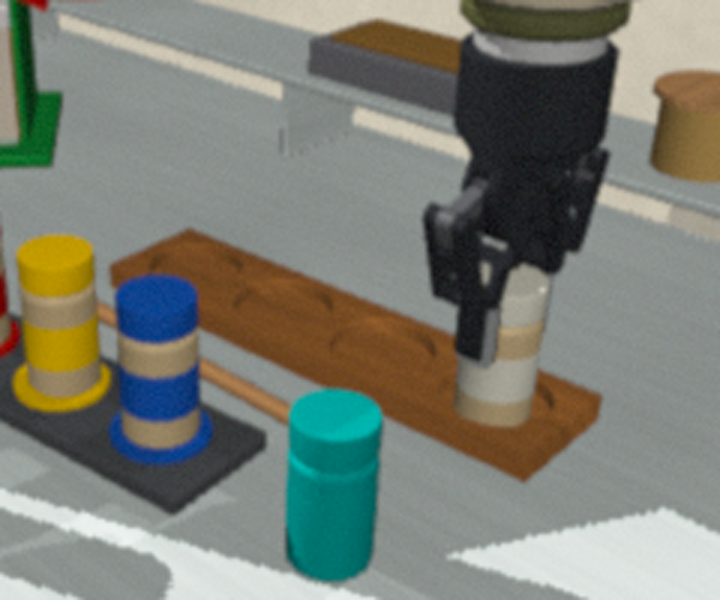

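Run:
```python
from h import *
c=pickle.load(open("side.pkl","rb"))
p=lambda P:((proj(c,P)-[200,80])*3).round(0)
w=(631.7,-142.5)
for r,z in((22,8),(22,18),(32,18)): q=p(circ(w,r,z)); print(r,z,q.min(0),q.max(0),q.mean(0))
print(p([[*w,93]]))
```

```text
22 8 [460. 387.] [538. 430.] [499.1 407.6]
22 18 [461. 373.] [540. 415.] [501.05  393.125]
32 18 [444. 364.] [558. 425.] [501.475 393.275]
[[516. 277.]]
```

The underside is occluded at row 425, which is the projected near rim, and the lid is at (520,275) against the expected (516,277). So the tub is in its well and touching the floor (9 N). Releasing it now.

>>> send_rows:
  targets: [0, 0, 0, 0, 0, -0.01, 0.2, 0, 0, 0, 0, 0, 0, 0.6, 0, 0, 0, 0, 0, 0, 1, 0, 0, 0, 0, 0, 0, 1]

```text
time_s: 7.5
eef_pos: [631.4, -140.4, 47.5]
ee_rot: [-0.0, 0.707, 0.707, -0.0]
force: [0.3, 0.0, -0.4]
grip_width: 1.0
grip_force: 0.0
```

>>> send_rows:
  targets: [0, 0, 0, 0, 0, -0.5, 1, 0, 0, 0, 0, 0, -0.5, 1, 0, 0, 0, 0, 0, -0.5, 1, 0, 0, 0, 0, 0, -0.6, 1, 0, 0, 0, 0, 0, 0, 1]

```text
time_s: 8.12
eef_pos: [632.5, -140.8, 176.7]
ee_rot: [0.003, 0.707, 0.707, 0.001]
force: [0.1, 0.0, -0.4]
grip_width: 1.0
grip_force: 0.0
```

Run:
```python
from rig import eyes,monitor
import cv2
s=monitor.sense();print(s["eef_pos"],s["force"])
a=eyes.capture("side")["img"][80:280,200:440,::-1]
cv2.imwrite("pics/g4.png",cv2.resize(a,None,fx=3,fy=3,interpolation=cv2.INTER_CUBIC))
```

```text
[ 632.5391674  -140.80527772  176.71013952] [ 0.11097391  0.01342935 -0.37532109]
```

View pics/g4.png

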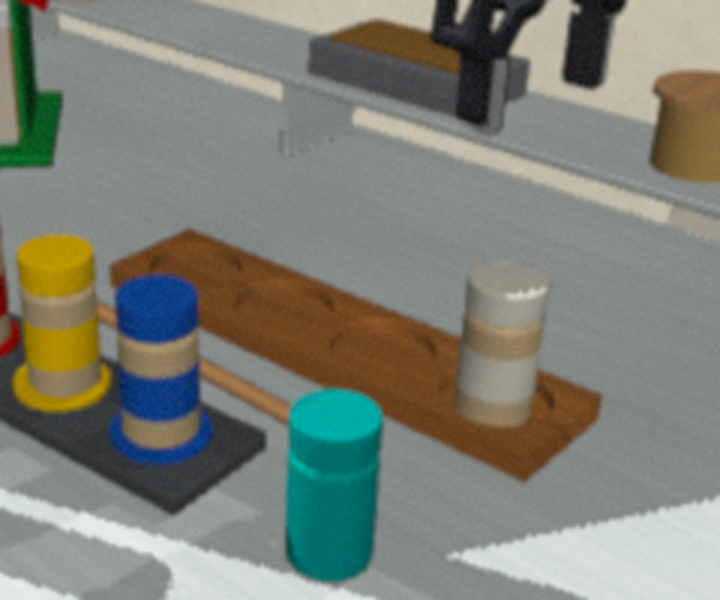

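The white tub stands upright in its well, with the lid at (507,281), about 5 mm off centre. I'll measure it from the top view after moving away. Next is red.

>>> send_rows:
  targets: [0, 0, 0, 0.56, -0.365, 0, 1, 0, 0, 0, 0.56, -0.365, 0, 1, 0, 0, 0, 0.56, -0.365, 0, 1, 0, 0, 0, 0.56, -0.365, 0, 1, 0, 0, 0, 0.56, -0.365, 0, 1]

```text
time_s: 8.8
eef_pos: [520.6, 28.7, 172.4]
ee_rot: [-0.001, 0.707, 0.707, -0.001]
force: [0.2, 0.0, -0.4]
grip_width: 1.001
grip_force: 0.0
```

>>> send_rows:
  targets: [0, 0, 0, 0.56, -0.365, 0, 1, 0, 0, 0, 0.56, -0.365, 0, 1, 0, 0, 0, 0.56, -0.365, 0, 1, 0, 0, 0, 0, 0, 0, 1, 0, 0, 0, 0, 0, 0, 1]

```text
time_s: 9.43
eef_pos: [456.5, 128.1, 173.1]
ee_rot: [-0.0, 0.707, 0.707, -0.0]
force: [-0.2, 0.4, -0.5]
grip_width: 0.998
grip_force: 0.0
```

```bash
cat >> h.py <<'E'
def check(name,cells):
    from rig import eyes,monitor
    s=monitor.sense(); print(s["eef_pos"].round(1))
    c=eyes.capture("top"); new=pickle.load(open("racks.pkl","rb"))["new"]
    big=cv2.resize(c["img"][:,:,::-1],None,fx=3,fy=3,interpolation=cv2.INTER_CUBIC)
    for w in T(new,row(0)):
        for r,z,col in((32,18,(255,255,0)),(22,93,(255,0,255))): cv2.polylines(big,[(proj(c,circ(w,r,z))*3+1).round().astype(int)],True,col,1)
    cv2.imwrite(name,big[240:760,200:1000] if cells else big[250:500,400:1020])
E
python3 -c "
from h import *
check('pics/t1.png',1)"
```

```text
[456.5 128.1 173.1]
```

View pics/t1.png

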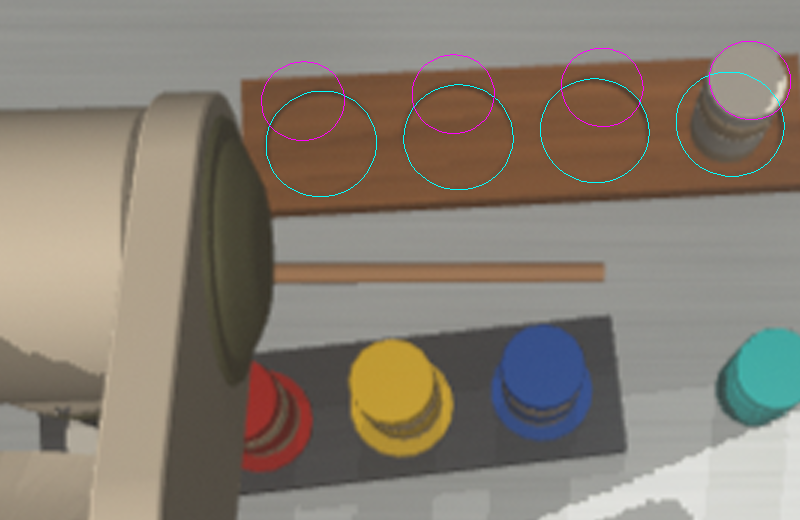

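From the top, the white lid at (750,80) coincides with the predicted circle to within about 2 mm, so it's placed correctly. Now I'll pick red.

>>> send_rows:
  targets: [0, 0, 0, 0.01, 0.02, 0.5, 1, 0, 0, 0, 0, 0, 0.5, 1, 0, 0, 0, 0, 0, 0.5, 1, 0, 0, 0, 0, 0, 0.46, 1, 0, 0, 0, 0, 0, 0, 1]

```text
time_s: 10.1
eef_pos: [456.9, 128.3, 54.5]
ee_rot: [-0.001, 0.708, 0.706, -0.002]
force: [-0.0, -0.4, 0.8]
grip_width: 1.0
grip_force: 0.0
```

>>> send_rows:
  targets: [0, 0, 0, 0, 0, 0, -0.5, 0, 0, 0, 0, 0, 0, -0.5, 0, 0, 0, 0, 0, 0, -0.5, 0, 0, 0, 0, 0, 0, -0.5, 0, 0, 0, 0, 0, 0, -0.5]
  newtons: 75

```text
time_s: 10.72
eef_pos: [458.3, 129.0, 57.2]
ee_rot: [0.001, 0.707, 0.707, 0.001]
force: [0.0, -0.6, 5.7]
grip_width: 0.501
grip_force: 75.3
```

>>> send_rows:
  targets: [0, 0, 0, 0, 0, -0.2, -0.5, 0, 0, 0, 0, 0, -0.5, -0.5, 0, 0, 0, 0, 0, -0.5, -0.5, 0, 0, 0, 0, 0, -0.5, -0.5, 0, 0, 0, 0, 0, -0.3, -0.5]

```text
time_s: 11.35
eef_pos: [457.9, 129.1, 178.4]
ee_rot: [0.001, 0.707, 0.707, 0.001]
force: [0.1, 0.4, -1.8]
grip_width: 0.499
grip_force: 76.2
```

>>> send_rows:
  targets: [0, 0, 0, -0.3, 0.27, 0, -0.5, 0, 0, 0, -0.5, 0.44, 0, -0.5, 0, 0, 0, -0.6, 0.53, 0, -0.5, 0, 0, 0, -0.6, 0.53, 0, -0.5, 0, 0, 0, -0.5, 0.44, 0, -0.5]

```text
time_s: 11.98
eef_pos: [591.0, -22.4, 176.9]
ee_rot: [0.0, 0.707, 0.707, 0.0]
force: [0.5, 1.0, -0.5]
grip_width: 0.495
grip_force: 76.3
```

>>> send_rows:
  targets: [0, 0, 0, -0.45, 0.4, 0, -0.5, 0, 0, 0, -0.25, 0.22, 0, -0.5, 0, 0, 0, 0, 0, 0, -0.5, 0, 0, 0, 0, 0, 0, -0.5]

```text
time_s: 12.48
eef_pos: [626.8, -62.3, 176.5]
ee_rot: [-0.0, 0.707, 0.707, 0.0]
force: [-0.3, -0.3, -0.0]
grip_width: 0.503
grip_force: 76.3
```

>>> send_rows:
  targets: [0, 0, 0, 0, 0.01, 0.6, -0.5, 0, 0, 0, 0, 0, 0.6, -0.5, 0, 0, 0, 0, 0, 0.5, -0.5, 0, 0, 0, 0, 0, 0.35, -0.5, 0, 0, 0, 0, 0, 0, -0.5]

```text
time_s: 13.1
eef_pos: [626.8, -62.0, 52.2]
ee_rot: [-0.001, 0.707, 0.707, -0.001]
force: [0.1, 0.4, -1.1]
grip_width: 0.496
grip_force: 76.3
```

>>> send_rows:
  targets: [0, 0, 0, 0, 0, 0.025, -0.5, 0, 0, 0, 0, 0, 0.02, -0.5, 0, 0, 0, 0, 0, 0, -0.5]

```text
time_s: 13.48
eef_pos: [628.1, -63.0, 51.0]
ee_rot: [0.0, 0.707, 0.707, 0.0]
force: [0.0, 0.7, -1.8]
grip_width: 0.496
grip_force: 76.3
```

>>> send_rows:
  targets: [0, 0, 0, 0, 0, 0.02, -0.5, 0, 0, 0, 0, 0, 0.02, -0.5, 0, 0, 0, 0, 0, 0, -0.5]

```text
time_s: 13.85
eef_pos: [628.1, -63.1, 49.3]
ee_rot: [0.0, 0.707, 0.707, 0.0]
force: [-2.6, 0.2, 8.3]
grip_width: 0.501
grip_force: 77.7
```

Contact at the expected height (57.2 − 8 mm), so I'll release, rise and go to yellow.

>>> send_rows:
  targets: [0, 0, 0, 0, 0, -0.01, 0.2, 0, 0, 0, 0, 0, 0, 0.6, 0, 0, 0, 0, 0, 0, 1, 0, 0, 0, 0, 0, 0, 1]

```text
time_s: 14.35
eef_pos: [627.9, -63.1, 48.5]
ee_rot: [-0.0, 0.707, 0.707, -0.0]
force: [0.9, 0.2, -0.2]
grip_width: 0.999
grip_force: 0.0
```

>>> send_rows:
  targets: [0, 0, 0, 0, 0, -0.5, 1, 0, 0, 0, 0, 0, -0.5, 1, 0, 0, 0, 0, 0, -0.5, 1, 0, 0, 0, 0, 0, -0.6, 1, 0, 0, 0, 0, 0, 0, 1]

```text
time_s: 14.98
eef_pos: [629.0, -63.3, 177.5]
ee_rot: [0.002, 0.707, 0.707, 0.001]
force: [-0.0, -0.6, -1.1]
grip_width: 0.999
grip_force: 0.0
```

>>> send_rows:
  targets: [0, 0, 0, 0.31, -0.45, 0, 1, 0, 0, 0, 0.31, -0.45, 0, 1, 0, 0, 0, 0.31, -0.45, 0, 1, 0, 0, 0, 0.31, -0.45, 0, 1, 0, 0, 0, 0.31, -0.45, 0, 1]

```text
time_s: 15.6
eef_pos: [491.6, 30.7, 173.6]
ee_rot: [-0.001, 0.707, 0.707, -0.0]
force: [0.6, 0.6, 0.8]
grip_width: 1.003
grip_force: 0.0
```

>>> send_rows:
  targets: [0, 0, 0, 0.32, -0.46, 0, 1, 0, 0, 0, 0, 0, 0, 1, 0, 0, 0, 0, 0, 0, 1]

```text
time_s: 15.98
eef_pos: [465.7, 49.0, 174.3]
ee_rot: [-0.0, 0.707, 0.707, -0.0]
force: [0.7, 0.8, -0.3]
grip_width: 0.999
grip_force: 0.0
```

```bash
python3 -c "
from h import *
check('pics/t2.png',1)"
```

```text
[465.7  49.  174.3]
```

View pics/t2.png

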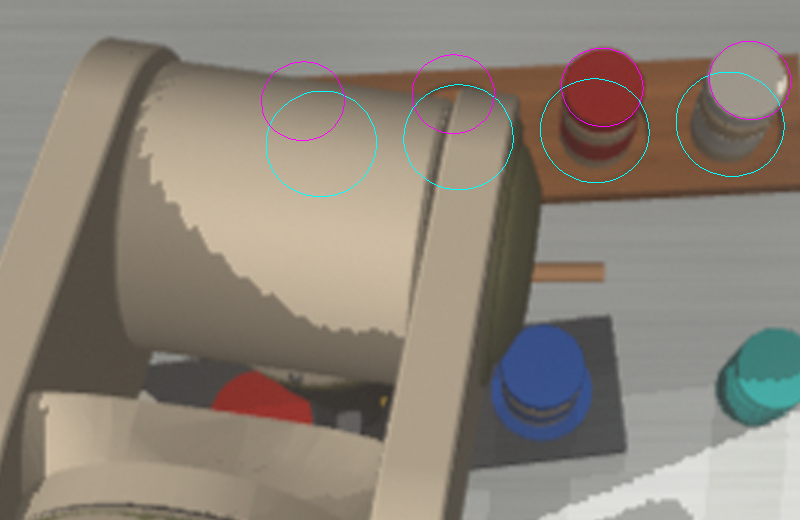

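The red lid (602,87) and the white lid (750,80) both sit on their predicted circles. Now yellow.

>>> send_rows:
  targets: [0, 0, 0, 0, 0, 0.5, 1, 0, 0, 0, 0, 0, 0.5, 1, 0, 0, 0, 0, 0, 0.5, 1, 0, 0, 0, 0, 0, 0.48, 1, 0, 0, 0, 0, 0, 0, 1]

```text
time_s: 16.65
eef_pos: [464.7, 48.9, 54.2]
ee_rot: [-0.002, 0.708, 0.707, -0.001]
force: [-0.0, -1.3, -0.1]
grip_width: 0.997
grip_force: 0.0
```

>>> send_rows:
  targets: [0, 0, 0, 0, 0, 0, -0.5, 0, 0, 0, 0, 0, 0, -0.5, 0, 0, 0, 0, 0, 0, -0.5, 0, 0, 0, 0, 0, 0, -0.5, 0, 0, 0, 0, 0, 0, -0.5]

```text
time_s: 17.27
eef_pos: [466.1, 49.1, 57.0]
ee_rot: [0.001, 0.707, 0.707, 0.001]
force: [-0.3, -0.1, 5.6]
grip_width: 0.5
grip_force: 75.2
```

>>> send_rows:
  targets: [0, 0, 0, 0, 0, -0.2, -0.5, 0, 0, 0, 0, 0, -0.5, -0.5, 0, 0, 0, 0, 0, -0.5, -0.5, 0, 0, 0, 0, 0, -0.5, -0.5, 0, 0, 0, 0, 0, -0.3, -0.5]

```text
time_s: 17.9
eef_pos: [465.6, 49.3, 178.2]
ee_rot: [0.001, 0.707, 0.707, 0.001]
force: [-0.1, 0.8, -1.3]
grip_width: 0.498
grip_force: 76.2
```

>>> send_rows:
  targets: [0, 0, 0, -0.08, 0.4, 0, -0.5, 0, 0, 0, -0.13, 0.65, 0, -0.5, 0, 0, 0, -0.13, 0.65, 0, -0.5, 0, 0, 0, -0.11, 0.55, 0, -0.5, 0, 0, 0, -0.085, 0.385, 0, -0.5]

```text
time_s: 18.52
eef_pos: [624.4, 16.8, 176.5]
ee_rot: [0.0, 0.707, 0.707, 0.0]
force: [-0.3, 0.7, -1.1]
grip_width: 0.498
grip_force: 76.3
```

>>> send_rows:
  targets: [0, 0, 0, 0, 0, 0, -0.5, 0, 0, 0, 0, 0, 0, -0.5]

```text
time_s: 18.77
eef_pos: [622.8, 17.3, 176.2]
ee_rot: [-0.0, 0.707, 0.707, -0.0]
force: [0.3, 0.7, -0.8]
grip_width: 0.5
grip_force: 76.4
```

>>> send_rows:
  targets: [0, 0, 0, 0, 0.01, 0.6, -0.5, 0, 0, 0, 0, 0, 0.6, -0.5, 0, 0, 0, 0, 0, 0.5, -0.5, 0, 0, 0, 0, 0, 0.37, -0.5, 0, 0, 0, 0, 0, 0, -0.5]

```text
time_s: 19.4
eef_pos: [623.0, 17.4, 51.2]
ee_rot: [-0.001, 0.707, 0.707, -0.001]
force: [-0.0, -1.1, -0.3]
grip_width: 0.501
grip_force: 76.8
```

>>> send_rows:
  targets: [0, 0, 0, 0, 0, 0.025, -0.5, 0, 0, 0, 0, 0, 0.025, -0.5, 0, 0, 0, 0, 0, 0, -0.5]

```text
time_s: 19.77
eef_pos: [624.1, 17.1, 49.0]
ee_rot: [0.0, 0.707, 0.707, 0.0]
force: [-0.2, 0.1, -0.2]
grip_width: 0.503
grip_force: 76.8
```

>>> send_rows:
  targets: [0, 0, 0, 0, 0, 0.015, -0.5, 0, 0, 0, 0, 0, 0, -0.5]

```text
time_s: 20.02
eef_pos: [624.2, 17.0, 48.6]
ee_rot: [0.0, 0.707, 0.707, 0.0]
force: [-2.2, 1.1, 6.4]
grip_width: 0.499
grip_force: 77.5
```

>>> send_rows:
  targets: [0, 0, 0, 0, 0, 0, 0.2, 0, 0, 0, 0, 0, 0, 0.6, 0, 0, 0, 0, 0, 0, 1, 0, 0, 0, 0, 0, 0, 1]

```text
time_s: 20.52
eef_pos: [624.0, 17.1, 47.6]
ee_rot: [-0.0, 0.707, 0.707, -0.0]
force: [0.9, -0.0, 0.6]
grip_width: 0.999
grip_force: 0.0
```

>>> send_rows:
  targets: [0, 0, 0, 0, 0, -0.5, 1, 0, 0, 0, 0, 0, -0.5, 1, 0, 0, 0, 0, 0, -0.5, 1, 0, 0, 0, 0, 0, -0.6, 1, 0, 0, 0, 0, 0, 0, 1]

```text
time_s: 21.15
eef_pos: [625.2, 16.9, 176.6]
ee_rot: [0.002, 0.707, 0.707, 0.002]
force: [0.0, -0.1, 0.1]
grip_width: 0.998
grip_force: 0.0
```

>>> send_rows:
  targets: [0, 0, 0, -0.16, -0.505, 0, 1, 0, 0, 0, -0.16, -0.505, 0, 1, 0, 0, 0, -0.16, -0.505, 0, 1, 0, 0, 0, -0.16, -0.505, 0, 1, 0, 0, 0, -0.155, -0.505, 0, 1]

```text
time_s: 21.78
eef_pos: [471.1, -30.7, 172.8]
ee_rot: [-0.001, 0.707, 0.707, -0.0]
force: [0.1, -0.2, 0.4]
grip_width: 0.997
grip_force: 0.0
```

>>> send_rows:
  targets: [0, 0, 0, 0, 0, 0, 1, 0, 0, 0, 0, 0, 0, 1]

```text
time_s: 22.02
eef_pos: [472.9, -30.5, 173.4]
ee_rot: [-0.0, 0.707, 0.707, 0.0]
force: [0.2, 0.1, 0.5]
grip_width: 1.001
grip_force: 0.0
```

>>> send_rows:
  targets: [0, 0, 0, 0, 0, 0.5, 1, 0, 0, 0, 0, 0, 0.5, 1, 0, 0, 0, 0, 0, 0.5, 1, 0, 0, 0, 0, 0, 0.46, 1, 0, 0, 0, 0, 0, 0, 1]

```text
time_s: 22.65
eef_pos: [472.0, -30.0, 54.5]
ee_rot: [-0.002, 0.707, 0.707, -0.001]
force: [-0.1, 0.1, 0.4]
grip_width: 1.004
grip_force: 0.0
```

>>> send_rows:
  targets: [0, 0, 0, 0, 0, 0, -0.5, 0, 0, 0, 0, 0, 0, -0.5, 0, 0, 0, 0, 0, 0, -0.5, 0, 0, 0, 0, 0, 0, -0.5, 0, 0, 0, 0, 0, 0, -0.5]

```text
time_s: 23.28
eef_pos: [473.2, -30.7, 57.2]
ee_rot: [0.001, 0.707, 0.707, 0.0]
force: [-0.3, 1.1, 5.0]
grip_width: 0.502
grip_force: 75.3
```

>>> send_rows:
  targets: [0, 0, 0, 0, 0, -0.2, -0.5, 0, 0, 0, 0, 0, -0.5, -0.5, 0, 0, 0, 0, 0, -0.5, -0.5, 0, 0, 0, 0, 0, -0.5, -0.5, 0, 0, 0, 0, 0, -0.3, -0.5]

```text
time_s: 23.9
eef_pos: [472.8, -30.6, 178.4]
ee_rot: [0.001, 0.707, 0.707, 0.001]
force: [0.5, 0.2, -1.8]
grip_width: 0.501
grip_force: 76.3
```

>>> send_rows:
  targets: [0, 0, 0, 0.25, 0.28, 0, -0.5, 0, 0, 0, 0.42, 0.48, 0, -0.5, 0, 0, 0, 0.45, 0.52, 0, -0.5, 0, 0, 0, 0.42, 0.49, 0, -0.5, 0, 0, 0, 0.37, 0.43, 0, -0.5]

```text
time_s: 24.52
eef_pos: [605.3, 85.1, 176.9]
ee_rot: [0.0, 0.707, 0.707, 0.0]
force: [0.3, -0.9, -1.1]
grip_width: 0.497
grip_force: 76.3
```

>>> send_rows:
  targets: [0, 0, 0, 0.22, 0.25, 0, -0.5, 0, 0, 0, 0, 0, 0, -0.5, 0, 0, 0, 0, 0, 0, -0.5]

```text
time_s: 24.9
eef_pos: [619.1, 96.7, 176.5]
ee_rot: [-0.0, 0.707, 0.707, -0.0]
force: [0.4, -0.5, -1.8]
grip_width: 0.499
grip_force: 76.4
```

>>> send_rows:
  targets: [0, 0, 0, 0, 0, 0.6, -0.5, 0, 0, 0, 0, 0, 0.6, -0.5, 0, 0, 0, 0, 0, 0.5, -0.5, 0, 0, 0, 0, 0, 0.37, -0.5, 0, 0, 0, 0, 0, 0, -0.5]

```text
time_s: 25.52
eef_pos: [618.7, 96.5, 51.3]
ee_rot: [-0.001, 0.708, 0.707, -0.001]
force: [-0.4, 0.3, -0.5]
grip_width: 0.502
grip_force: 76.8
```

>>> send_rows:
  targets: [0, 0, 0, 0, 0, 0.025, -0.5, 0, 0, 0, 0, 0, 0.025, -0.5, 0, 0, 0, 0, 0, 0.01, -0.5, 0, 0, 0, 0, 0, 0, -0.5]

```text
time_s: 26.02
eef_pos: [619.7, 97.2, 48.8]
ee_rot: [0.0, 0.707, 0.707, 0.0]
force: [-2.1, -0.3, 3.3]
grip_width: 0.495
grip_force: 77.2
```

Contact. I'll release, rise, then clear the view towards the near right.

>>> send_rows:
  targets: [0, 0, 0, 0, 0, 0, 0.2, 0, 0, 0, 0, 0, 0, 0.6, 0, 0, 0, 0, 0, 0, 1, 0, 0, 0, 0, 0, 0, 1]

```text
time_s: 26.52
eef_pos: [619.6, 97.2, 48.3]
ee_rot: [0.0, 0.707, 0.707, 0.0]
force: [-0.3, -0.2, 0.1]
grip_width: 0.999
grip_force: 0.0
```

>>> send_rows:
  targets: [0, 0, 0, 0, 0, -0.5, 1, 0, 0, 0, 0, 0, -0.5, 1, 0, 0, 0, 0, 0, -0.5, 1, 0, 0, 0, 0, 0, -0.6, 1, 0, 0, 0, 0, 0, 0, 1]

```text
time_s: 27.15
eef_pos: [620.7, 97.2, 177.2]
ee_rot: [0.002, 0.707, 0.707, 0.002]
force: [-0.0, -0.2, -0.9]
grip_width: 1.001
grip_force: 0.0
```

>>> send_rows:
  targets: [0, 0, 0, 0.4, -0.7, 0, 1, 0, 0, 0, 0.4, -0.7, 0, 1, 0, 0, 0, 0.4, -0.7, 0, 1, 0, 0, 0, 0.4, -0.7, 0, 1, 0, 0, 0, 0.4, -0.5, 0, 1]

```text
time_s: 27.78
eef_pos: [419.6, 217.8, 173.5]
ee_rot: [-0.0, 0.707, 0.707, -0.001]
force: [0.3, 0.5, -0.5]
grip_width: 0.998
grip_force: 0.0
```

>>> send_rows:
  targets: [0, 0, 0, 0.5, 0, 0, 1, 0, 0, 0, 0.5, 0, 0, 1, 0, 0, 0, 0.5, 0, 0, 1, 0, 0, 0, 0, 0, 0, 1, 0, 0, 0, 0, 0, 0, 1]

```text
time_s: 28.4
eef_pos: [421.5, 306.7, 173.6]
ee_rot: [-0.0, 0.707, 0.707, -0.001]
force: [-0.3, 0.1, -0.2]
grip_width: 1.0
grip_force: 0.0
```

```bash
python3 -c "
from h import *
check('pics/t3.png',1)
from rig import eyes
cv2.imwrite('pics/s3.png',cv2.resize(eyes.capture('side')['img'][80:280,200:440,::-1],None,fx=3,fy=3,interpolation=cv2.INTER_CUBIC))"
```

```text
[421.5 306.7 173.6]
```

View pics/t3.png

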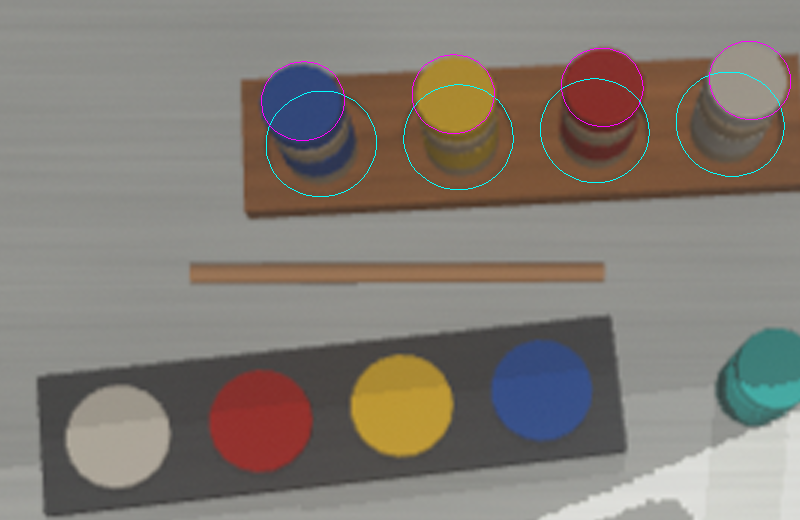

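View pics/s3.png

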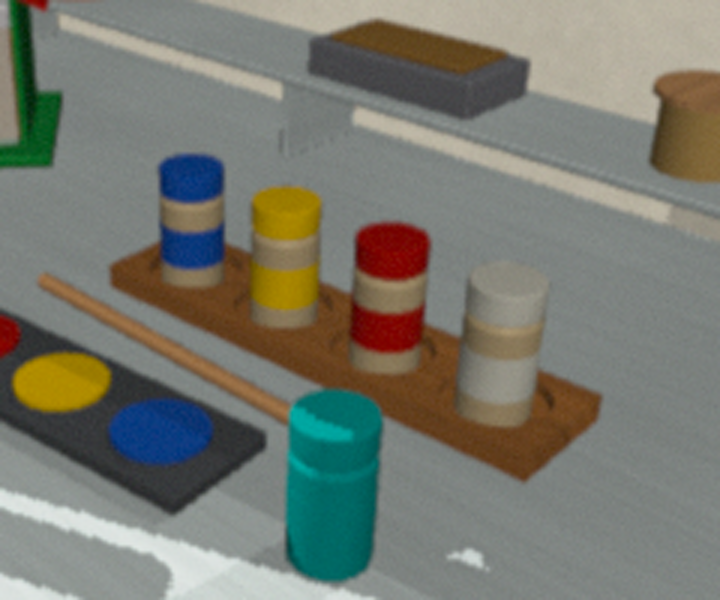

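All four lids, at (303,101), (454,93), (602,87) and (750,80), sit on their predicted circles. The side view shows every tub upright in its well, the order is mirrored, and the arm is clear.

```bash
python3 -c "
from rig import job
print(job.finish_job())"
```

```text
the job is handed in; nothing more can be done
None
```

The job is handed in: all four tubs stand upright in the wooden rack in reverse order (blue, yellow, red, white from the left), each on its well centre to about 2 mm in the last pictures, done in about 29 s; no verdict was returned.

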